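Clip the snap hook onto the lifting eye

TASK

Get the steel forming block ready for the hoist: take the snap hook out of its wooden rest by the shank, press it straight down, gently, onto the top bar of the block's lifting eye until the sprung gate gives way and snaps shut under the bar. Then give the hook a short, firm pull upward to prove that it has caught, let it down to hang upright on the eye, and let go. How far the eye is screwed in is not known, so feel for it; never force the hook, and leave the other things on the table where they lie.

Things in the scene. Friction and masses are not known exactly. Their poses are not given: they have to be found in the camera images.
- hook_grip (a point): Loose steel snap hook, 0.2 kg, 102 mm tall, 80 long, 14 thick, standing with its gate underneath. Point: centre of the shank's flats, where to grip across x. Shank 14 mm thick (x), 26 wide (y), from 27 mm below this point to 19 above. z up along the shank, y along the hook towards its nose. Hook's underside 83 mm below this point.
- hook_window (a point): Point in the snap hook's opening straight below the shank, 55.5 mm below hook_grip, 27.5 above the hook's underside; same axes. Its ceiling is a sprung plate 15.5 mm above it (2.4 N, gives 2 mm, at 10 N rigid), top of the shut gate 18 mm below it. The 9 mm bar must enter here from below, within 3 mm along y: nose 8 mm ahead (+y), tip of the shut gate 5 mm ahead.
- gate (a joint): Sprung 7 mm bar closing the hook's underside, hinged 41 mm behind the shank axis. 0 = shut; swings inward (up) to 1.1 rad, not outward, so it holds a bar pulled up against it. Pressed on the eye it yields at about 2 N, at most 6 N; after 30 to 37 mm the bar slips past its tip (about 0.7 rad), it springs shut, and 1 to 6 mm on the bar meets the ceiling.
- lift_block: Heavy fixed steel block 90 (x) x 76 (y) x 28 mm, origin centre of underside. Above its middle an upright loop of 9 mm round steel in the x-z plane: top bar along x straight above the origin, 39 mm clear between legs, 49 mm clear under it. Screwed in by an unknown amount: bar centre 100 to 122 mm above the origin, not measured. Hook goes on with its x along the bar, either way round.
- hook_rest: Wooden rest, fixed, 50 (x) x 110 (y) x 38 (z) mm with a slot 17 mm wide along y, 28 mm deep (slot floor 10 mm above the table), in which the snap hook stands. Origin: centre of its underside.
- snap_hook: The snap hook itself; origin on its underside straight below the shank, axes as hook_grip.
- sanding_block: Bystander: cork sanding block 56x96x31 mm lying on the table.
- masking_tape: Bystander: roll of tape, 96 mm across, 25 mm high, lying flat.
- rivet_tin: Bystander: low round tin, 66 mm across, 25 mm high.
- pliers: Bystander: pliers lying flat, 73x158x16 mm.
- chisel: Bystander: chisel with wooden handle lying flat, 29x215x29 mm.
Not all that is in view belongs to the job. Leave any black look-alike of the hook_rest alone. What is shaped like the snap_hook but yellow is not meant.

How it is judged (in metres and radians):
On the way, in this order (a step that is already met when the one before it is completed fails the run):
1. the hook is lifted out of its rest, gate shut (distance of hook_grip from where it was at the start of the episode above 0.045 m and contact force between the fingers and snap_hook above 1 N and contact force between snap_hook and lift_block below 0.1 N and contact force between snap_hook and hook_rest below 0.1 N and value of joint gate below 0.12 rad), for 0.1 s.
2. the eye presses the gate open (value of joint gate above 0.45 rad and contact force between snap_hook and lift_block above 0.5 N and horizontal distance between hook_window and lift_block below 0.015 m).
3. the gate has sprung shut with the bar inside the hook (value of joint gate below 0.12 rad and z of hook_window in the frame of lift_block below 0.119 m and horizontal distance between hook_window and lift_block below 0.015 m), for 0.1 s.
4. the hook is pulled up against its shut gate with at least 3 N (contact force between snap_hook and lift_block above 3 N and value of joint gate below 0.12 rad and z of hook_window in the frame of lift_block above 0.11225 m and contact force between the fingers and snap_hook above 1 N), for 0.05 s.
At the end, for the whole second after the job is handed in: The snap hook hangs at rest on the lifting eye, let go: gate shut (under 0.12 rad), the eye's bar inside its opening (hook_window within 20 mm of the block's axis in plan and 75.5 to 114 mm above the block's underside), its weight on the eye, upright within 0.6 rad (value of joint gate below 0.12 rad and z of hook_window in the frame of lift_block between 0.0755 and 0.114 m and horizontal distance between hook_window and lift_block below 0.02 m and angle between snap_hook's own z axis and vertical below 0.6 rad and contact force between snap_hook and lift_block above 0.5 N and linear speed of snap_hook below 0.03 m/s); the robot touches nothing.
It fails at once if the hook is forced against the eye with more than 25 N (contact force between snap_hook and lift_block above 25 N).
It fails at once if the robot itself pushes on the block or its eye with more than 15 N (contact force between any of the fingers, the arm and lift_block above 15 N).
It fails at once if a bystander is shifted by more than 20 mm (distance of any of sanding_block, masking_tape, rivet_tin, pliers, chisel from where it was at the start of the episode above 0.02 m).
It also fails if it takes over 58 s, if anything falls off the work surface, if the arm or the gripper's body presses on something with over 40 N, if the wrist force passes 120 N, or if a joint passes its speed limit or range.

ROBOT

A 7-joint arm with a two-finger parallel gripper is mounted at the origin on a cart in front of the work surface, level with it; the furniture and walls round the work are solid. World frame = base frame: x ahead of the robot, y to its left, z up, the work surface at z = 0. Lengths are in mm, angles in rad, forces in N, time in s.
With the tool pointing down it reaches from about 400 to 875 mm from the base axis. Payload 4.4 kg.
Tool frame: the origin (TCP) lies at the very end of the fingers, on their centre line; the grasp point (between the pads) lies 19 mm behind it; y points along the fingers, z is the direction in which the jaws open and shut, and the axes are right-handed (so a half turn about y gives the same grasp; the last joint's range is limited). The gripper opens to 85 mm and grips with 20 to 120 N. Pads are 22 mm wide; open, the fingers measure 114 mm over their backs; the gripper's body (76 mm by 85 mm) begins 54 mm behind the grasp point. The pads swing forward as they close: fully open they stand 13 mm farther back than shut.
Start: joints at [-1.234, 0.628, 0.038, 1.517, -0.027, 0.996, -0.02], TCP at [254.774, 598.004, 195.613] pointing down, gripper open.
Joint ranges: [-3.06, 3.06], [-0.37, 2.12], [-1.25, 1.32], [0.18, 2.47], [-1.1, 4.24], [0.23, 1.98], [-2.94, 2.94]. Speed limits (rad/s): [2.57, 2.57, 3.14, 3.14, 3.14, 3.14, 3.14].

INTERFACE

Orientations are given as [roll, pitch, yaw] about the fixed x, y, z axes, in that order (R = Rz(yaw) Ry(pitch) Rx(roll)).
In Python, from cell import ctrl, imaging, finish_job gives the robot as it stands.
- The arm moves only by the shell command python3 -m inch 'ROWS'. ROWS is JSON, one flat list of numbers, 7 for each row, row after row: the opening, from 0 (shut) to 1 (fully open), then the shift along the tool's x, y, z in cm, then the turn, a rotation vector about the tool's x, y, z in degrees. A call has 1 to 12 rows; each row is the pose to reach, as a shift and turn from the pose commanded when the call began, along the tool's axes at that moment; what a row does not reach only later rows make up. A row lasts 1/10 s, in which the tool goes at most 50 mm and 8.59 degrees, less where a joint would pass 70% of its speed; a pose out of reach is approached as far as the arm can. A call with a gripper value outside its range is refused whole. The fingers move at their own pace and stop on an object; the grip force is fixed at half the most. Time passes only in rows, so rows that repeat a pose let the fingers close. It gives the time, the measured TCP pose, the force and the opening at its end, in the units of the state.
- ctrl.read_state(): the state, without advancing time (a new reading comes with each control period).
- imaging.get_image(name): name is "side" or "top" or "wrist"; returns a dict with "img" (480x640x3 uint8, red, green, blue), "fx", "fy", "cx", "cy" (pixels), "R" (3x3) and "t" (3): a world point X has camera coordinates R X + t. Camera axes: x right, y down, z forward; pixel columns grow to the right and rows downward; lengths in mm; the calibration is good to about 2 mm. The wrist camera is an equidistant fisheye: a pixel r from the principal point sees the ray r / f radians off the axis. A picture is of the moment at which its call begins. There is no depth.
- finish_job(): hands the job in, once; it reports no verdict.
The state is a dict: "clock": time; "qpos": joint angles; "qd": joint speeds; "tau": joint torques, N m; "eef_pos": TCP position; "tool_rot": TCP orientation; "force": force on the tool from outside, world axes, zero at the start; "torque": the same for the moment, N m; "width": finger opening in mm.
Only numpy, scipy, OpenCV 4.12 (cv2) and the standard library are available. Lean on these libraries where they do the work, as an engineer would, in place of code of your own. Each camera call takes 0.05 s, during which the arm holds its last target.

## Working session

There is one attempt and no reset: what is moved stays moved. The work goes in short steps, Python scripts to look and compute and a shell command to move; the robot and the scene stay as the last step left them, time stands still between calls to the robot, and variables do not carry over. Pictures are saved under pics/ and viewed, and the job is handed in when it is done.

```bash
ls; mkdir -p pics
python3 - <<'E'
from cell import ctrl, imaging
import cv2
for n in ("side","top","wrist"):
    d=imaging.get_image(n); cv2.imwrite(f"pics/{n}0.png",d["img"][:,:,::-1])
    print(n,d["fx"],d["fy"],d["cx"],d["cy"],d["R"],d["t"])
print(ctrl.read_state())
E
```

```text
pics
side 564.0603054700586 564.0603054700586 321.13441985895656 232.99743015084704 [[ 0.95190038 -0.30574928  0.02007593]
 [-0.08438684 -0.32458327 -0.94208522]
 [ 0.29455819  0.89507714 -0.33477215]] [-501.42211538   99.2394591  1225.72702439]
top 452.71796791448327 452.71796791448327 317.0482935240475 244.95272156302968 [[-0.05314262 -0.99857862  0.00407566]
 [-0.97600177  0.05107713 -0.21168769]
 [ 0.21117863 -0.01522749 -0.97732886]] [ -73.65394325  527.87258561 1115.27377929]
wrist 371.64829954431775 371.64829954431775 317.02358914579526 242.3451757586204 [[ 0.39115829  0.92032205 -0.00158921]
 [ 0.88133078 -0.37408766  0.28864249]
 [ 0.26504954 -0.11430552 -0.95743563]] [-648.78149756  -38.33013492  379.75418758]
{'clock': 0.15, 'qpos': array([-1.23379905,  0.62912507,  0.03844542,  1.51810843, -0.02701454,
        0.99629867, -0.01999203]), 'qd': array([-3.77947029e-04, -1.48070390e-03,  2.71147338e-07, -2.24377539e-03,
       -4.73577260e-04, -7.34174011e-04, -2.08436787e-03]), 'tau': array([ 1.51454027e-03, -5.63798153e+01,  1.22725602e+00, -1.93653220e+01,
        1.10235001e-02,  7.39778567e-03, -3.02721423e-05]), 'eef_pos': array([254.55967931, 597.52727596, 194.91544063]), 'tool_rot': array([-1.57221849e+00,  8.54808165e-06, -4.02794138e-01]), 'force': array([-0.56052062,  0.87887694, -0.89686882]), 'torque': array([-0.01564745, -0.02081306, -0.04546309]), 'width': 85.25794267569606}
```

View pics/side0.png

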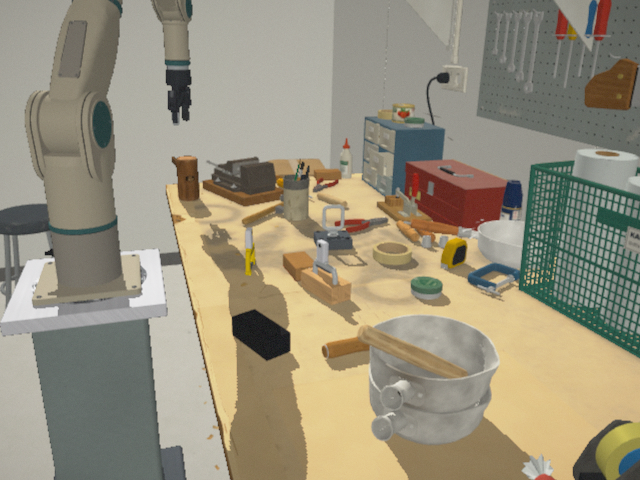

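View pics/top0.png

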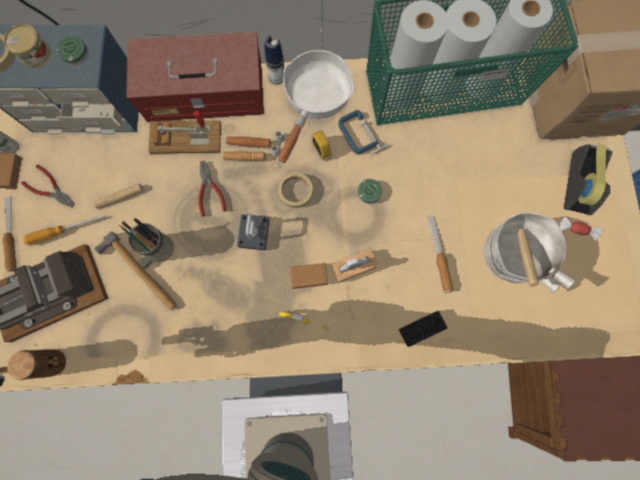

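View pics/wrist0.png

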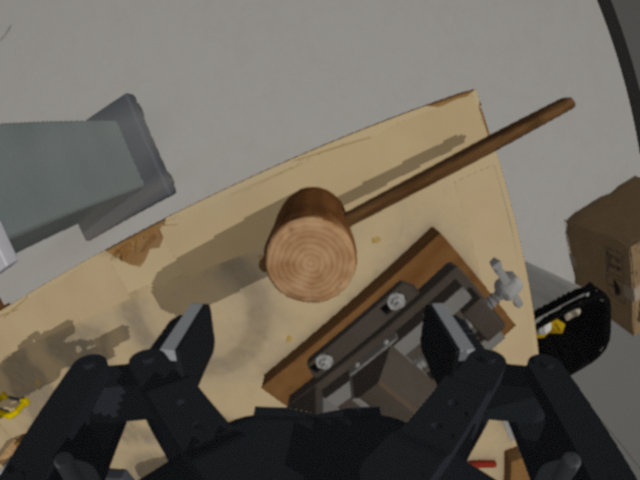

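Run:
```python
import cv2,numpy as np
s=cv2.imread("pics/side0.png");t=cv2.imread("pics/top0.png")
a=cv2.resize(s[190:310,230:390],(800,600),interpolation=cv2.INTER_CUBIC)
b=cv2.resize(t[200:302,225:385],(800,510),interpolation=cv2.INTER_CUBIC)
cv2.imwrite("pics/c1.png",a);cv2.imwrite("pics/c2.png",b)
```

```text
(no output)
```

View pics/c1.png

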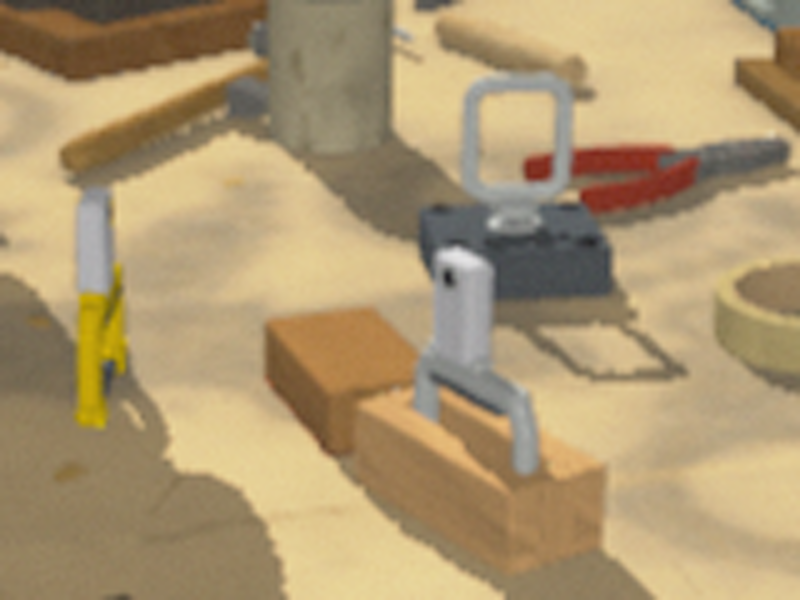

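View pics/c2.png

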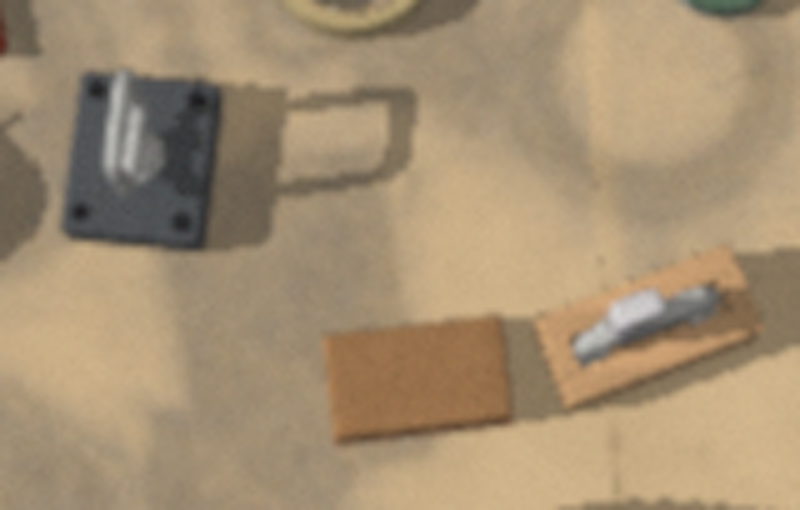

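```bash
cat > h.py <<'E'
import numpy as np,cv2
K={"side":(564.06030547,321.13441986,232.99743015,np.array([[0.95190038,-0.30574928,0.02007593],[-0.08438684,-0.32458327,-0.94208522],[0.29455819,0.89507714,-0.33477215]]),np.array([-501.42211538,99.2394591,1225.72702439])),
"top":(452.717968,317.048294,244.952722,np.array([[-0.05314262,-0.99857862,0.00407566],[-0.97600177,0.05107713,-0.21168769],[0.21117863,-0.01522749,-0.97732886]]),np.array([-73.65394325,527.87258561,1115.27377929]))}
def ray(c,u,v):
    f,cx,cy,R,t=K[c]; d=R.T@np.array([(u-cx)/f,(v-cy)/f,1.]); return -R.T@t,d
def plane(c,u,v,z):
    o,d=ray(c,u,v); return o+d*(z-o[2])/d[2]
def proj(c,X):
    f,cx,cy,R,t=K[c]; p=R@np.asarray(X,float)+t; return np.array([cx+f*p[0]/p[2],cy+f*p[1]/p[2]])
def tri(a,b):
    (o1,d1),(o2,d2)=ray("top",*a),ray("side",*b)
    s=np.linalg.lstsq(np.c_[d1,-d2],o2-o1,rcond=None)[0]
    p,q=o1+s[0]*d1,o2+s[1]*d2; return (p+q)/2,np.linalg.norm(p-q)
E
python3 - <<'E'
from h import *
print(ray("top",320,240)[0],ray("side",320,240)[0])
C=lambda x,y:(225+x/5,200+y/5)   # top crop
S=lambda x,y:(230+x/5,190+y/5)
print("block top corners z28");P=[plane("top",*C(*p),28)[:2] for p in [(85,72),(218,85),(205,247),(65,233)]]
print(np.round(P,1))
print("rest corners z38");Q=[plane("top",*C(*p),38)[:2] for p in [(537,318),(730,248),(757,327),(570,408)]]
print(np.round(Q,1),np.mean(Q,0))
print("shank top",tri(C(640,300),S(463,255)),plane("top",*C(638,303),112))
print("eye top bar ends", tri(C(123,75),S(565,80)),tri(C(115,165),S(475,88)))
E
```

```text
[ 275.76842559  -83.52864937 1202.03356799] [  124.63047279 -1218.21822202   513.89781422]
block top corners z28
[[624.   95.4]
 [613.   24.2]
 [524.5  33.7]
 [535.9 107.6]]
rest corners z38
[[ 475.5 -139. ]
 [ 507.4 -242.5]
 [ 464.7 -253.3]
 [ 427.5 -153.2]] [ 468.78927021 -196.99572941]
shank top (array([ 468.59581771, -186.31239507,  110.24419873]), np.float64(1.6239091631183222)) [ 467.64820226 -185.27575164  112.        ]
eye top bar ends (array([601.58862789,  64.67272417, 101.23635238]), np.float64(3.7346325679423678)) (array([555.55332234,  70.05291653,  98.89988816]), np.float64(3.560788526213899))
```

```bash
cat >> h.py <<'E'
from scipy.spatial.transform import Rotation as Ro
def togo(target,yaw_deg,pose=None):
    """print shift (cm) and turn (deg) in tool axes to reach TCP target (mm), tool down with given yaw"""
    from cell import ctrl
    s=ctrl.read_state(); R0=Ro.from_euler("xyz",s["tool_rot"]); p=s["eef_pos"]
    Rt=Ro.from_euler("xyz",[-np.pi/2,0,np.radians(yaw_deg)])
    print("shift cm",np.round(R0.inv().apply(np.array(target)-p)/10,2),"turn",np.round((R0.inv()*Rt).as_rotvec(degrees=True),2),"now",np.round(p,1),np.round(np.degrees(s["tool_rot"]),1),"F",np.round(s["force"],1),"w",round(s["width"],1),"t",s["clock"])
E
python3 -c "
from h import *
togo((480,120,300),-71)
togo((460,-190,260),-71)"
```

```text
shift cm [ 39.46 -10.46 -35.11] turn [8.000e-02 4.792e+01 3.000e-02] now [254.6 597.5 194.9] [-90.1   0.  -23.1] F [-0.6  0.9 -0.9] w 85.3 t 0.15
shift cm [ 49.77  -6.42 -64.41] turn [8.000e-02 4.792e+01 3.000e-02] now [254.6 597.5 194.9] [-90.1   0.  -23.1] F [-0.6  0.9 -0.9] w 85.3 t 0.15
```

```bash
python3 -m inch '[1,0,-5,0,0,0,0, 1,3,-10,-3,0,0,0, 1,6.5,-10.5,-6,0,6,0, 1,10,-10.5,-9,0,12,0, 1,13.5,-10.5,-12,0,18,0, 1,17,-10.5,-15,0,24,0, 1,20.5,-10.5,-18,0,30,0, 1,24,-10.5,-21,0,36,0, 1,28,-10.5,-24.5,0,42,0, 1,32,-10.5,-28,0,48,0, 1,36,-10.5,-31.5,0,48,0, 1,39.5,-10.5,-35,0,48,0]'; python3 -c "
from h import *
togo((455,-190,260),-71)"
```

```text
clock: 1.35
eef_pos: [478.1, 127.7, 300.6]
tool_rot: [-1.571, 0.0, -1.24]
force: [1.1, 0.1, -0.5]
width: 85.3
shift cm [ 29.3    4.05 -12.5 ] turn [-0.02 -0.06 -0.01] now [478.1 127.7 300.6] [-90.    0.  -71.1] F [ 1.1  0.1 -0.5] w 85.3 t 1.35
```

```bash
python3 -m inch '[1,4.5,0.5,-2,0,0,0, 1,9,1,-4,0,0,0, 1,13.5,2,-6,0,0,0, 1,18,3,-8,0,0,0, 1,22.5,4,-10,0,0,0, 1,26,4,-11.5,0,0,0, 1,28.5,4,-12.5,0,0,0, 1,28.5,4,-12.5,0,0,0, 1,28.5,4,-12.5,0,0,0, 1,28.5,4,-12.5,0,0,0]'
python3 - <<'E'
from cell import ctrl, imaging
import cv2,pickle
d=imaging.get_image("wrist"); cv2.imwrite("pics/w1.png",d["img"][:,:,::-1]); pickle.dump(d,open("w1.pkl","wb"))
E
```

```text
clock: 2.35
eef_pos: [451.8, -179.3, 260.4]
tool_rot: [-1.571, 0.001, -1.239]
force: [0.4, 0.3, 0.3]
width: 85.4
```

View pics/w1.png

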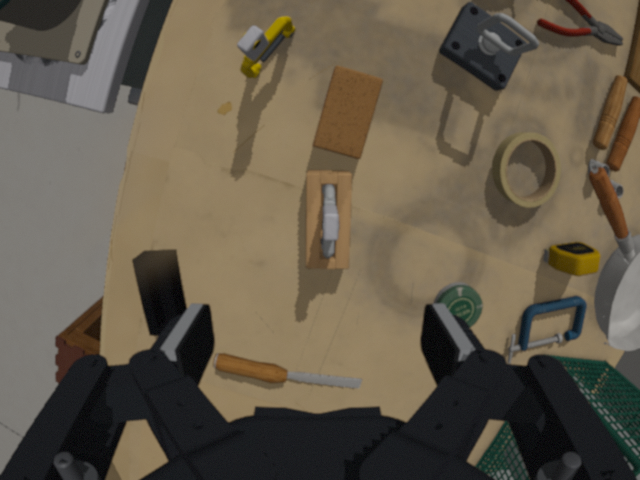

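```bash
cat >> h.py <<'E'
def wray(d,u,v):
    q=np.array([(u-d["cx"])/d["fx"],(v-d["cy"])/d["fy"]]);th=np.linalg.norm(q)
    c=np.array([*(q/th*np.sin(th)),np.cos(th)]); return -d["R"].T@d["t"],d["R"].T@c
def wplane(d,u,v,z):
    o,r=wray(d,u,v); return o+r*(z-o[2])/r[2]
def wproj(d,X):
    p=d["R"]@np.asarray(X,float)+d["t"];r=np.hypot(p[0],p[1]);th=np.arctan2(r,p[2])
    return np.array([d["cx"],d["cy"]])+d["fx"]*th*p[:2]/r
E
python3 - <<'E'
import cv2
t=cv2.imread("pics/w1.png")
cv2.imwrite("pics/c3.png",cv2.resize(t[160:280,270:390],(600,600),interpolation=cv2.INTER_CUBIC))
cv2.imwrite("pics/c4.png",cv2.resize(t[0:100,420:550],(780,600),interpolation=cv2.INTER_CUBIC))
E
```

```text
(no output)
```

View pics/c3.png

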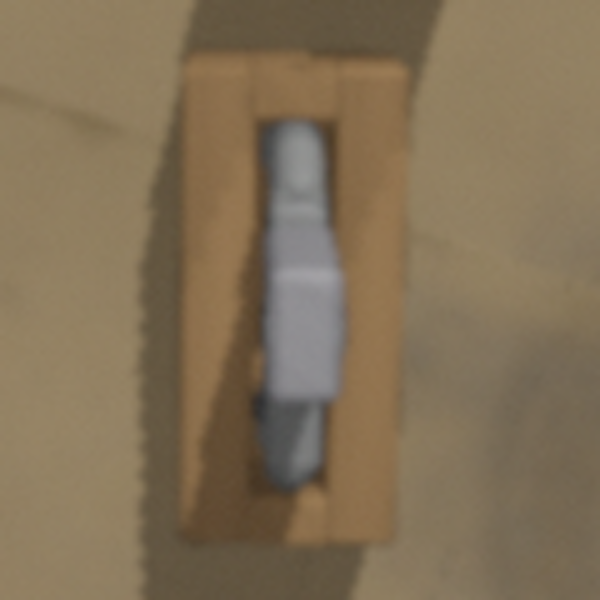

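View pics/c4.png

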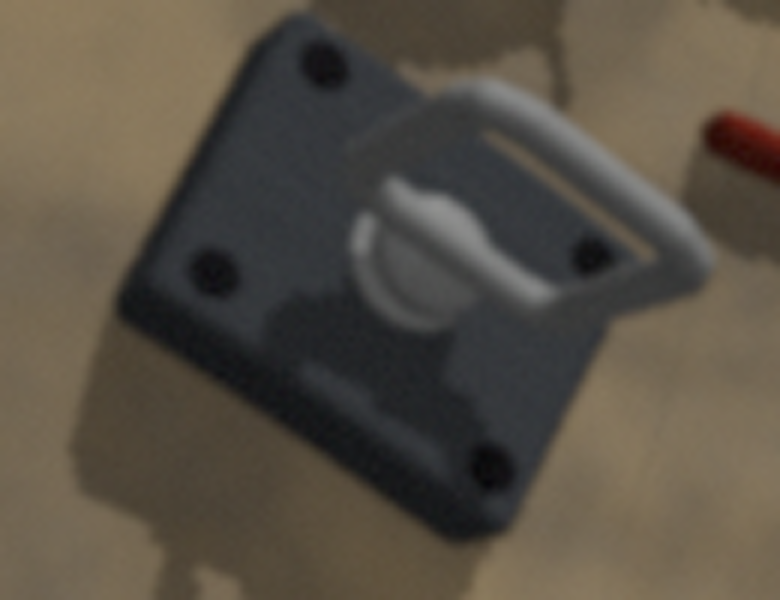

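Run:
```python
from h import *
import pickle
d=pickle.load(open("w1.pkl","rb"))
C=lambda p:(270+p[0]/5,160+p[1]/5)
f=lambda L,z:np.array([wplane(d,*C(p),z)[:2] for p in L])
S=f([(276,268),(342,268),(340,400),(267,397)],112);print(np.round(S,1),S.mean(0))
Rr=f([(183,60),(408,65),(393,543),(183,543)],38);print(np.round(Rr,1),Rr.mean(0))
ang=lambda v:np.degrees(np.arctan2(v[1],v[0]))
print("rest y dirs",ang(Rr[0]-Rr[3]),ang(Rr[1]-Rr[2]),"x",ang(Rr[1]-Rr[0]),ang(Rr[2]-Rr[3]))
sl=f([(258,120),(338,120),(327,490),(248,492)],38);print(np.round(sl,1),sl.mean(0),ang(sl[0]-sl[3]),ang(sl[1]-sl[2]))
B=[(420+x/6,y/6) for x,y in [(325,65),(590,257),(490,467),(213,273)]]
b=np.array([wplane(d,*p,28)[:2] for p in B]);print("block holes",np.round(b,1),b.mean(0),[round(ang(b[(i+1)%4]-b[i]),1) for i in range(4)])
E=[(420+x/6,y/6) for x,y in [(495,95),(690,245)]]
for z in (100,110,122):
    e=np.array([wplane(d,*p,z)[:2] for p in E]);print(z,e,e.mean(0),ang(e[1]-e[0]))
T=[(225+x/5,200+y/5) for x,y in [(97,89),(199,101),(182,221),(80,212)]]
b=np.array([plane("top",*p,28)[:2] for p in T]);print("top holes",np.round(b,1),b.mean(0),[round(ang(b[(i+1)%4]-b[i]),1) for i in range(4)])
```

```text
[[ 458.1 -175.2]
 [ 469.3 -171.3]
 [ 477.4 -194.7]
 [ 464.6 -198.6]] [ 467.34319047 -184.96161392]
[[ 430.7 -152.9]
 [ 477.  -137.8]
 [ 512.1 -242.2]
 [ 466.2 -258. ]] [ 471.48521786 -197.72356299]
rest y dirs 108.67293164437068 108.60310852475868 x 18.02257834276782 18.98930145480738
[[ 450.3 -160. ]
 [ 466.7 -154.3]
 [ 493.2 -234.9]
 [ 476.3 -241.3]] [ 471.61705136 -197.6436771 ] 107.71720019114375 108.17150250378002
block holes [[549.3  99.4]
 [615.4  89.4]
 [607.7  35.4]
 [540.7  45.6]] [578.27735404  67.47151452] [np.float64(-8.6), np.float64(-98.1), np.float64(171.3), np.float64(80.9)]
100 [[557.74876066  73.52760555]
 [600.2620051   67.19773733]] [579.00538288  70.36267144] -8.46865061536858
110 [[553.91871142  68.10758856]
 [595.17898431  61.96427737]] [574.54884787  65.03593297] -8.468650615368533
122 [[549.32265234  61.60356818]
 [589.07935937  55.68412543]] [569.20100586  58.6438468 ] -8.468650615368519
top holes [[614.2  89.1]
 [604.7  34.6]
 [539.2  45.5]
 [546.9  99.4]] [576.24403613  67.16745509] [np.float64(-99.9), np.float64(170.5), np.float64(81.9), np.float64(-8.7)]
```

```bash
python3 -c "
from h import *
togo((467.3,-185,74),-71.4)"
```

```text
shift cm [ 1.07 18.64  1.26] turn [-0.    0.45 -0.05] now [ 451.9 -179.2  260.5] [-90.    0.1 -70.9] F [ 0.2  0.3 -0.3] w 85.6 t 2.4
```

```bash
python3 -m inch '[1,0.5,3,0.6,0,0.4,0, 1,1.1,6,1.3,0,0.4,0, 1,1.1,9,1.3,0,0.4,0, 1,1.1,11,1.3,0,0.4,0, 1,1.1,11.5,1.3,0,0.4,0, 1,1.1,11.5,1.3,0,0.4,0, 1,1.1,11.5,1.3,0,0.4,0]'
python3 - <<'E'
from cell import ctrl, imaging
import cv2,pickle
d=imaging.get_image("wrist"); cv2.imwrite("pics/w2.png",d["img"][:,:,::-1]); pickle.dump(d,open("w2.pkl","wb"))
from h import *
togo((467.3,-185,74),-71.4)
for p in [(467.3,-185,112),(467.3,-185,93)]:print(wproj(d,p))
E
```

```text
clock: 3.1
eef_pos: [468.4, -186.8, 146.6]
tool_rot: [-1.569, -0.001, -1.247]
force: [-0.8, -0.3, 0.9]
width: 85.1
shift cm [-0.23  7.28 -0.07] turn [-0.11 -0.04  0.07] now [ 468.6 -186.9  146.8] [-89.9  -0.1 -71.4] F [0.6 0.3 0.1] w 85.2 t 3.15
[316.27758275 253.0998602 ]
[316.28218707 243.88987108]
```

View pics/w2.png

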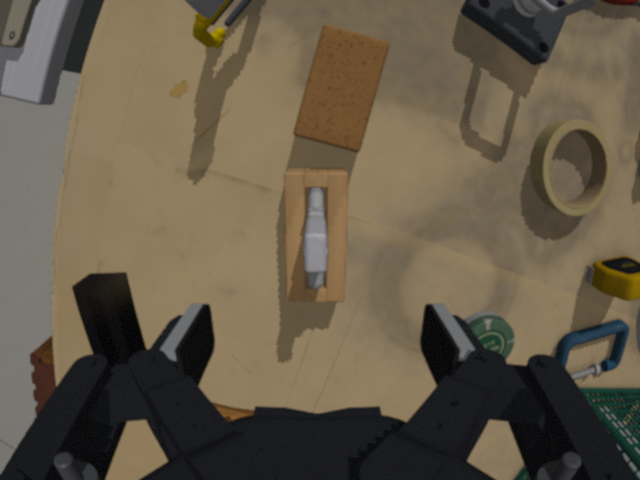

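```bash
python3 -m inch '[1,-0.2,3,-0.1,0,0,0, 1,-0.2,5.5,-0.1,0,0,0, 1,-0.2,7,-0.1,0,0,0, 1,-0.2,7.3,-0.1,0,0,0, 1,-0.2,7.3,-0.1,0,0,0, 0.5,-0.2,7.3,-0.1,0,0,0, 0.3,-0.2,7.3,-0.1,0,0,0]'
python3 - <<'E'
from cell import ctrl, imaging
import cv2,pickle
d=imaging.get_image("wrist"); cv2.imwrite("pics/w3.png",d["img"][:,:,::-1])
from h import *
togo((467.3,-185,74),-71.4)
E
```

```text
clock: 3.85
eef_pos: [466.8, -185.6, 73.7]
tool_rot: [-1.569, -0.001, -1.248]
force: [-0.4, 1.0, 0.3]
width: 58.8
shift cm [-0.03 -0.05  0.07] turn [-0.09 -0.07  0.06] now [ 466.7 -185.5   73.5] [-89.9  -0.1 -71.5] F [ 0.2 -0.1  0.2] w 51.8 t 3.9
```

View pics/w3.png

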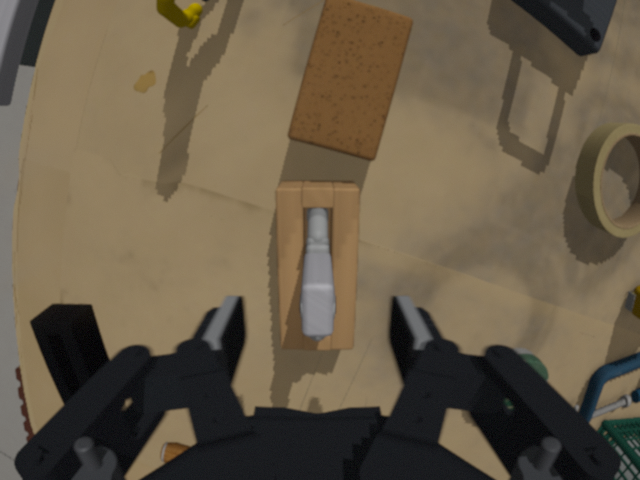

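Fingers straddle the shank (318,310) centrally. Closing.

```bash
python3 -m inch '[0.15,0,0,0,0,0,0, 0.15,0,0,0,0,0,0, 0.15,0,0,0,0,0,0, 0,0,0,0,0,0,0, 0,0,0,0,0,0,0, 0,0,0,0,0,0,0, 0,0,0,0,0,0,0, 0,0,0,0,0,0,0]';  python3 -c "
from h import *
togo((467.3,-185,74),-71.4)"
```

```text
clock: 4.7
eef_pos: [466.4, -185.3, 73.0]
tool_rot: [-1.57, -0.0, -1.248]
force: [-0.1, 0.1, 6.3]
width: 10.7
shift cm [ 0.   -0.1   0.09] turn [-0.05 -0.08  0.01] now [ 466.4 -185.3   73. ] [-90.   -0.  -71.5] F [-0.1  0.1  6.3] w 10.7 t 4.7
```

```bash
python3 -m inch '[0,0,-0.5,0,0,0,0, 0,0,-1.5,0,0,0,0, 0,0,-3.5,0,0,0,0, 0,0,-6,0,0,0,0, 0,0,-9,0,0,0,0, 0,0,-12,0,0,0,0, 0,0,-14,0,0,0,0, 0,0,-14,0,0,0,0, 0,0,-14,0,0,0,0]'
python3 - <<'E'
from cell import ctrl, imaging
import cv2,pickle
for n in ("wrist","side"):
    d=imaging.get_image(n); cv2.imwrite("pics/%s4.png"%n,d["img"][:,:,::-1])
i=d["img"][:,:,::-1]
cv2.imwrite("pics/c5.png",cv2.resize(i[120:300,240:420],(600,600),interpolation=cv2.INTER_CUBIC))
from h import *
togo((467.3,-185,214),-71.4)
E
```

```text
clock: 5.6
eef_pos: [465.5, -185.0, 212.5]
tool_rot: [-1.571, 0.0, -1.247]
force: [0.3, 0.2, -3.2]
width: 11.2
shift cm [ 0.1  -0.25  0.22] turn [ 0.12 -0.08 -0.1 ] now [ 464.9 -184.7  211.5] [-90.1   0.1 -71.5] F [ 0.4  0.5 -2.7] w 11.4 t 5.7
```

View pics/c5.png

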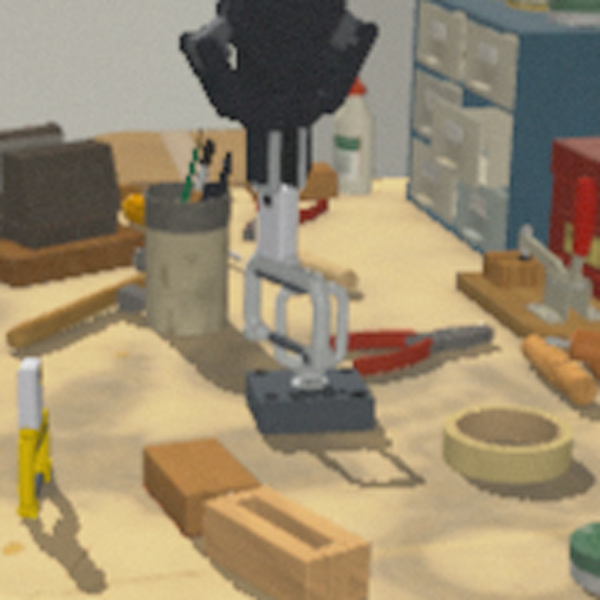

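View pics/wrist4.png

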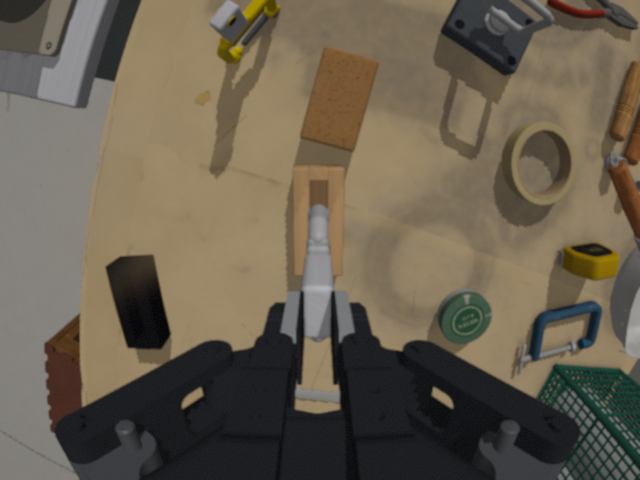

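Run:
```python
from h import *
import cv2
a=np.radians(18.5);y=np.array([-np.sin(a),np.cos(a),0]);z=np.array([0,0,1.])
T=np.array([464.9,-184.7,211.5]);G=T+19*z
im=cv2.imread("pics/side4.png");x0,y0,s=290,130,6
cr=cv2.resize(im[y0:y0+100,x0:x0+100],(600,600),interpolation=cv2.INTER_CUBIC)
for n,P in dict(tcp=T,grip=G,top=G+19*z,shb=G-27*z,win=G-55.5*z,bot=G-83*z,hinge=G-80*z-41*y,nose=G-70*z+8*y).items():
    u=proj("side",P);print(n,u);q=tuple(int(v) for v in ((u-[x0,y0]+.5)*s));cv2.circle(cr,q,4,(0,0,255),-1);cv2.putText(cr,n,q,0,.5,(255,0,0))
cv2.imwrite("pics/c6.png",cr)
```

```text
tcp [322.05286626 193.29563832]
grip [322.25015449 184.05696081]
top [322.44969601 174.71276509]
shb [321.97046245 197.15447052]
win [321.68004891 210.75405064]
bot [321.40440159 223.66215304]
hinge [333.71028366 227.79000181]
nose [319.20844811 216.56397231]
```

View pics/c6.png

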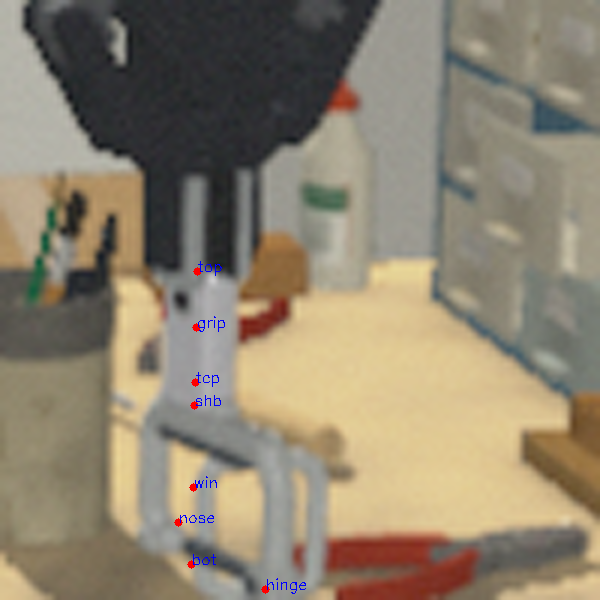

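Run:
```python
from h import *
import cv2,pickle
print(proj("side",(254.6,597.5,194.9)),proj("side",(254.6,597.5,214)))
im=cv2.imread("pics/side0.png");cv2.imwrite("pics/c7.png",cv2.resize(im[60:140,140:220],(480,480),interpolation=cv2.INTER_CUBIC))
im=cv2.imread("pics/wrist4.png");cv2.imwrite("pics/c8.png",cv2.resize(im[180:400,220:420],(600,660))[:600])
```

```text
[181.62647717 137.47416441] [181.24337743 131.37378365]
```

View pics/c7.png

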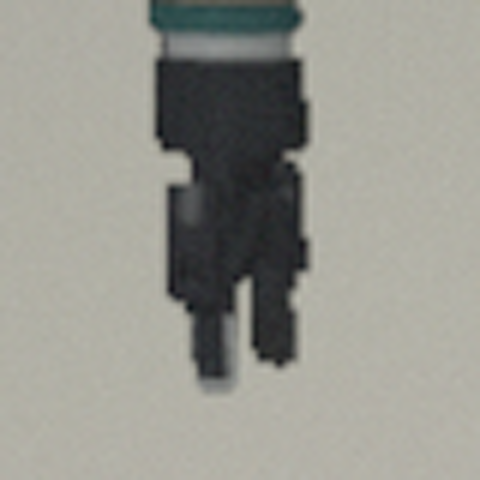

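View pics/c8.png

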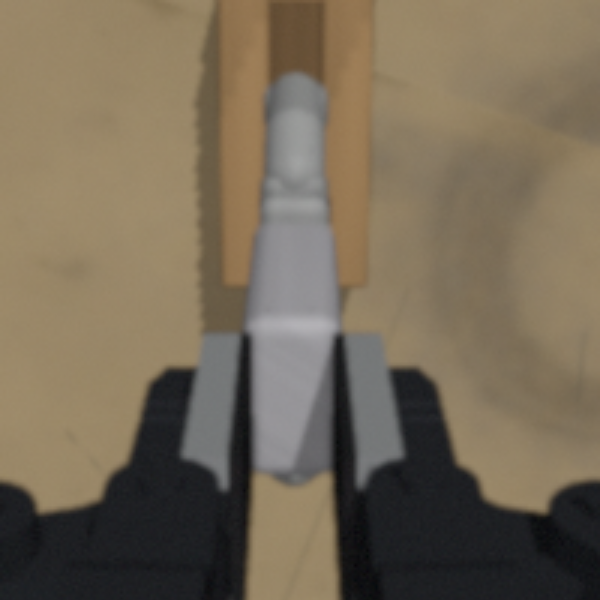

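Run:
```python
from h import *
from cell import imaging,ctrl
d=imaging.get_image("wrist");T=ctrl.read_state()["eef_pos"];print(T,ctrl.read_state()["width"])
print("cam",-d["R"].T@d["t"])
a=np.radians(18.5);y=np.array([-np.sin(a),np.cos(a),0])
for h in (0,10,19,30,38): 
  print(h,[np.round((wproj(d,T+[0,0,h]+s*y)-[220,180])*3) for s in (-13,-11,0,11,13)])
```

```text
[ 464.89805117 -184.78979952  211.34456801] 11.262085096500286
cam [ 441.8510659  -115.58855671  390.41952053]
0 [array([292., 362.]), array([292., 351.]), array([292., 294.]), array([292., 234.]), array([292., 223.])]
10 [array([292., 387.]), array([292., 376.]), array([292., 317.]), array([292., 254.]), array([292., 243.])]
19 [array([292., 412.]), array([292., 401.]), array([292., 339.]), array([292., 274.]), array([292., 262.])]
30 [array([291., 446.]), array([291., 434.]), array([292., 370.]), array([292., 302.]), array([292., 289.])]
38 [array([291., 473.]), array([291., 461.]), array([292., 395.]), array([292., 324.]), array([292., 311.])]
```

Run:
```python
from h import *
import pickle,cv2
d=pickle.load(open("w2.pkl","rb"));T=np.array([468.6,-186.9,146.8])
a=np.radians(18.5);y=np.array([-np.sin(a),np.cos(a),0]);x=np.array([np.cos(a),np.sin(a),0])
im=cv2.imread("pics/w2.png");cr=cv2.resize(im[280:400,140:300],(800,600),interpolation=cv2.INTER_CUBIC)
for h in (13,23,33,43,53,63):
  for s in (-11,11):
    u=wproj(d,T+[0,0,h]-42.5*x+s*y);q=tuple(int(v) for v in (u-[140,280])*5);cv2.circle(cr,q,3,(0,0,255),-1);cv2.putText(cr,str(h),q,0,.5,(0,255,0))
cv2.imwrite("pics/c9.png",cr)
```

```text
(no output)
```

View pics/c9.png

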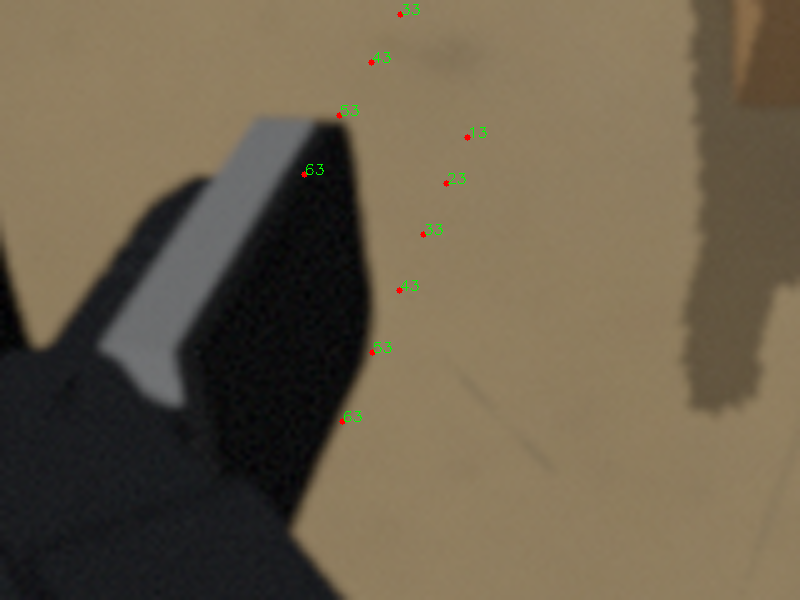

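```bash
python3 -m inch '[0,0,3,0,0,0,0, 0,0,6,0,0,0,0, 0,0,9,0,0,0,0, 0,0,9.5,0,0,0,0, 0,0,9.5,0,0,0,0, 0,0,9.5,0,0,0,0]'; python3 -m inch '[0,0,1,0,0,0,0, 0,0,2,0,0,0,0, 0,0,3,0,0,0,0, 0,0,3.7,0,0,0,0, 0,0,4.4,0,0,0,0, 0,0,4.4,0,0,0,0, 0,0,4.4,0,0,0,0]';  python3 -c "
from h import *
togo((467.3,-185,74),-71.4)"
```

```text
clock: 6.35
eef_pos: [466.6, -185.9, 118.3]
tool_rot: [-1.57, -0.001, -1.248]
force: [0.8, -0.4, -2.6]
width: 11.1
clock: 7.05
eef_pos: [465.9, -185.4, 73.3]
tool_rot: [-1.571, 0.0, -1.248]
force: [-0.3, 0.3, -1.9]
width: 11.3
shift cm [ 0.01 -0.07  0.14] turn [ 0.01 -0.09 -0.01] now [ 465.9 -185.4   73.3] [-90.    0.  -71.5] F [-0.3  0.3 -1.9] w 11.3 t 7.05
```

```bash
python3 -m inch '[0.1,0,0.05,0,0,0,0, 0.25,0,0.05,0,0,0,0, 0.4,0,0.05,0,0,0,0, 0.4,0,0.05,0,0,0,0]'
python3 - <<'E'
from cell import ctrl, imaging
import cv2,pickle
d=imaging.get_image("side");i=d["img"][:,:,::-1]
cv2.imwrite("pics/c10.png",cv2.resize(i[170:310,250:400],(640,600),interpolation=cv2.INTER_CUBIC))
from h import *
togo((467.3,-185,55),-71.4)
E
```

```text
clock: 7.45
eef_pos: [466.1, -185.3, 73.2]
tool_rot: [-1.571, -0.0, -1.248]
force: [-0.7, -0.3, -0.3]
width: 33.7
shift cm [0.01 1.82 0.13] turn [-0.01 -0.08  0.01] now [ 466.1 -185.3   73.2] [-90.   -0.  -71.5] F [ 0.6 -0.3 -0.5] w 34.0 t 7.5
```

View pics/c10.png

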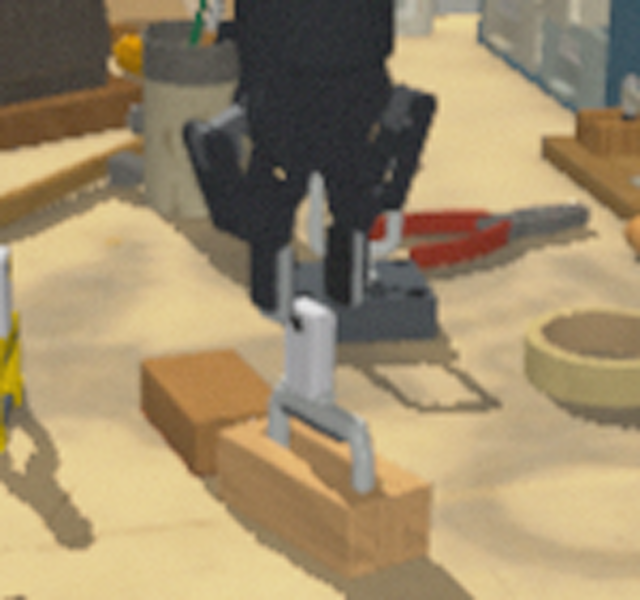

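```bash
python3 -m inch '[0.4,0,0.5,0.05,0,0,0, 0.4,0,1.1,0.05,0,0,0, 0.4,0,1.7,0.05,0,0,0, 0.4,0,1.8,0.05,0,0,0, 0.2,0,1.8,0.05,0,0,0, 0.1,0,1.8,0.05,0,0,0, 0,0,1.8,0.05,0,0,0, 0,0,1.8,0.05,0,0,0, 0,0,1.8,0.05,0,0,0, 0,0,1.8,0.05,0,0,0]'
python3 - <<'E'
from cell import ctrl, imaging
import cv2,pickle
d=imaging.get_image("side");i=d["img"][:,:,::-1]
cv2.imwrite("pics/c11.png",cv2.resize(i[170:310,250:400],(640,600),interpolation=cv2.INTER_CUBIC))
from h import *
togo((467.3,-185,55),-71.4)
E
```

```text
clock: 8.5
eef_pos: [466.4, -185.2, 55.1]
tool_rot: [-1.571, 0.0, -1.248]
force: [0.8, -0.8, -2.5]
width: 12.9
shift cm [0.01 0.01 0.09] turn [ 0.   -0.08 -0.  ] now [ 466.4 -185.2   55.1] [-90.    0.  -71.5] F [ 0.8  0.2 -2.4] w 13.0 t 8.55
```

View pics/c11.png

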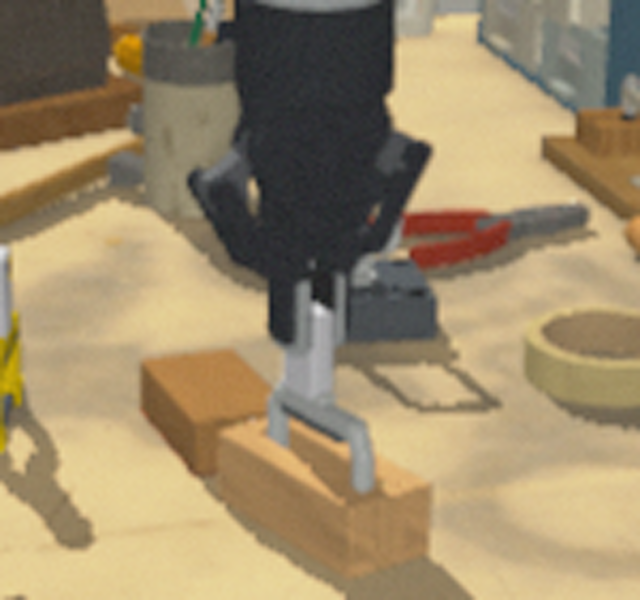

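```bash
python3 -m inch '[0,0,-1,0,0,0,0, 0,0,-3,0,0,0,0, 0,0,-6,0,0,0,0, 0,0,-9,0,0,0,0, 0,0,-12,0,0,0,0, 0,0,-15,0,0,0,0, 0,0,-15.5,0,0,0,0, 0,0,-15.5,0,0,0,0]';  python3 -c "
from h import *
togo((577,67.3,210),-98.6)"
```

```text
clock: 9.35
eef_pos: [466.8, -185.1, 211.1]
tool_rot: [-1.569, -0.001, -1.247]
force: [-0.6, -0.2, -2.6]
width: 12.7
shift cm [-20.43   0.13  18.47] turn [-1.200e-01  2.713e+01  2.000e-02] now [ 466.8 -185.1  211.1] [-89.9  -0.  -71.5] F [-0.6 -0.2 -2.6] w 12.7 t 9.35
```

```bash
python3 -m inch '[0,-2,0,1.8,0,3,0, 0,-5,0,4.5,0,7,0, 0,-8.5,0,7.7,0,12,0, 0,-12,0,10.9,0,17,0, 0,-15.5,0,14,0,22,0, 0,-18,0,16.4,0,26,0, 0,-20,0,18,0,27.1,0, 0,-20.4,0,18.5,0,27.1,0, 0,-20.4,0,18.5,0,27.1,0, 0,-20.4,0,18.5,0,27.1,0, 0,-20.4,0,18.5,0,27.1,0]'
python3 - <<'E'
from cell import ctrl, imaging
import cv2,pickle
for n in ("wrist","side","top"):
    d=imaging.get_image(n); cv2.imwrite("pics/%s5.png"%n,d["img"][:,:,::-1]); pickle.dump(d,open(n+"5.pkl","wb"))
s=cv2.imread("pics/side5.png");cv2.imwrite("pics/c12.png",cv2.resize(s[140:260,280:400],(600,600),interpolation=cv2.INTER_CUBIC))
s=cv2.imread("pics/top5.png");cv2.imwrite("pics/c13.png",cv2.resize(s[180:280,200:320],(720,600),interpolation=cv2.INTER_CUBIC))
from h import *
togo((577,67.3,210),-98.6)
E
```

```text
clock: 10.45
eef_pos: [576.4, 64.8, 210.0]
tool_rot: [-1.572, -0.001, -1.723]
force: [-1.5, -0.0, -2.7]
width: 12.8
shift cm [-0.15  0.03 -0.01] turn [-0.   -0.09  0.  ] now [576.8  65.8 210.3] [-90.   -0.  -98.7] F [ 0.8 -0.1 -2.5] w 12.9 t 10.6
```

View pics/wrist5.png

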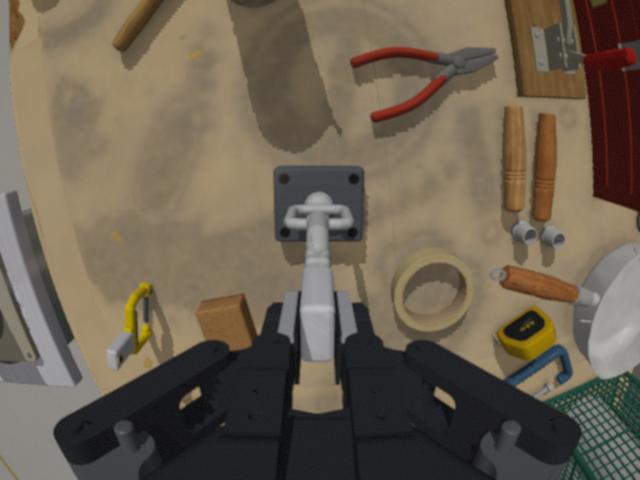

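View pics/c12.png

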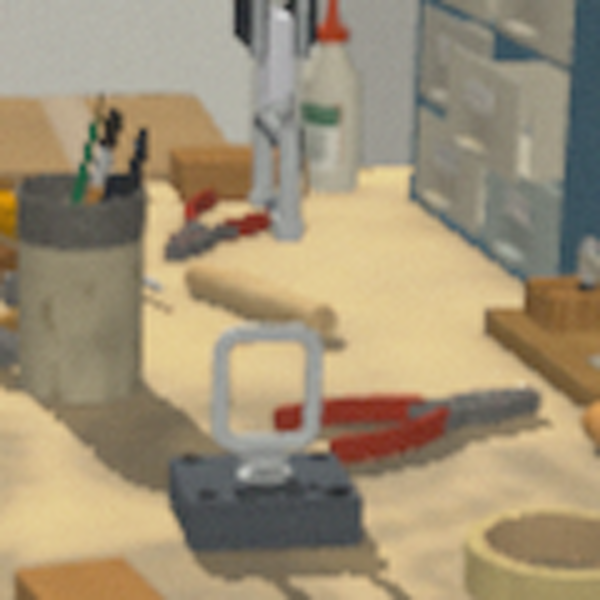

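View pics/c13.png

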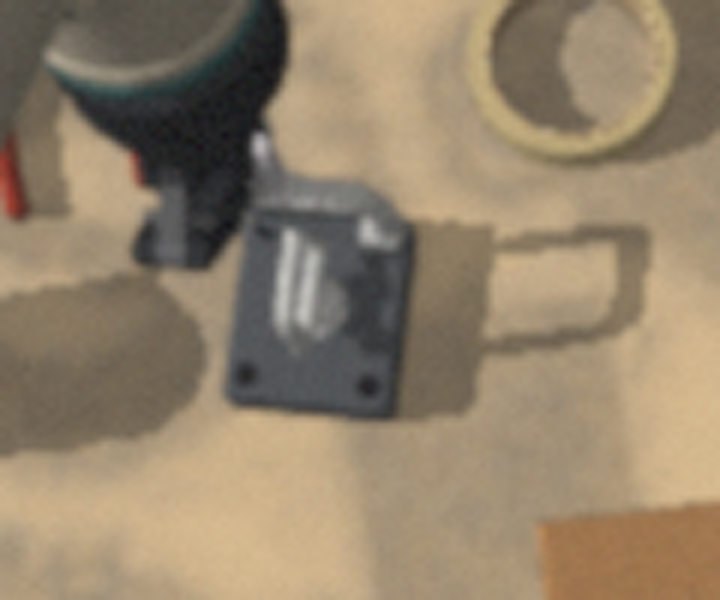

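Run:
```python
from cell import ctrl, imaging
import cv2,pickle
d=imaging.get_image("wrist"); i=d["img"][:,:,::-1]; pickle.dump(d,open("w6.pkl","wb")); s=ctrl.read_state();print(s["eef_pos"],s["tool_rot"])
cv2.imwrite("pics/c14.png",cv2.resize(i[150:250,260:380],(720,600),interpolation=cv2.INTER_CUBIC))
g=cv2.cvtColor(i,cv2.COLOR_BGR2GRAY)[150:250,260:380]
```

```text
[576.93636573  66.11221785 210.31293003] [-1.57067012e+00  1.56165547e-04 -1.72200149e+00]
```

View pics/c14.png

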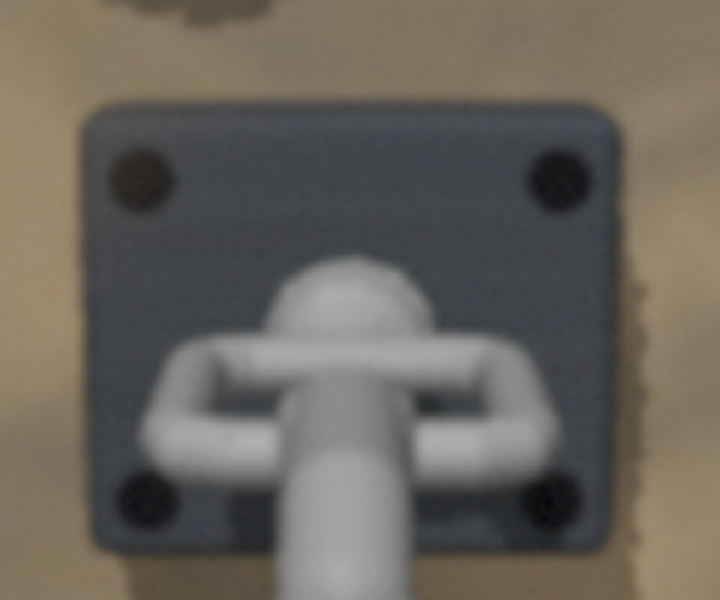

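Run:
```python
from h import *
import pickle
d=pickle.load(open("w6.pkl","rb"));T=np.array([576.9,66.1,210.3])
C=lambda p:(260+p[0]/6,150+p[1]/6)
ang=lambda v:np.degrees(np.arctan2(v[1],v[0]))
b=np.array([wplane(d,*C(p),28)[:2] for p in [(142,181),(560,181),(551,500),(148,500)]])
print(np.round(b,1),b.mean(0),[round(ang(b[(i+1)%4]-b[i]),1) for i in range(4)])
for z in (100,105,110,122):
    e=np.array([wplane(d,*C(p),z)[:2] for p in [(200,447),(500,447)]]);m=wplane(d,*C((350,447)),z); l=wplane(d,*C((350,357)),z-58)
    print(z,m[:2],l[:2],ang(e[1]-e[0]))
a=np.radians(-8.7);y=np.array([-np.sin(a),np.cos(a),0])
for n,P in dict(top=T+[0,0,57],nose=T+[0,0,-25]+20*y).items(): print(n,wproj(d,P))
```

```text
[[548.9  98.2]
 [616.2  88. ]
 [607.8  34.6]
 [540.7  44.8]] [578.37058018  66.40506738] [np.float64(-8.6), np.float64(-99.0), np.float64(171.4), np.float64(81.3)]
100 [578.07193427  66.57514772] [578.32538692  66.81345074] -8.63658154923679
105 [578.23989563  67.81119083] [578.46163359  67.83953601] -8.636581549236752
110 [578.40785699  69.04723394] [578.59788027  68.86562129] -8.63658154923678
122 [578.81096426  72.0137374 ] [578.92487228  71.32822594] -8.636581549236755
top [317.05327185 333.75660219]
nose [317.03876169 227.79501937]
```

```bash
python3 -c "
from h import *
togo((578.1,66.7,178),-98.6)"
```

```text
shift cm [-0.08  3.23  0.11] turn [-0.01 -0.06 -0.01] now [576.9  66.1 210.3] [-90.    0.  -98.7] F [ 0.1  0.2 -2.6] w 12.8 t 10.65
```

```bash
python3 -m inch '[0,0,0.5,0.1,0,0,0, 0,-0.05,1.5,0.1,0,0,0, 0,-0.05,2.5,0.1,0,0,0, 0,-0.05,3.2,0.1,0,0,0, 0,-0.05,3.2,0.1,0,0,0, 0,-0.05,3.2,0.1,0,0,0]'; python3 -c "
from h import *
togo((578.1,66.7,158),-98.6)"
```

```text
clock: 11.25
eef_pos: [578.1, 67.3, 177.8]
tool_rot: [-1.571, -0.0, -1.721]
force: [0.8, -0.2, -1.2]
width: 12.8
shift cm [0.06 1.98 0.01] turn [0.02 0.02 0.02] now [578.1  67.3 177.8] [-90.   -0.  -98.6] F [ 0.8 -0.2 -1.2] w 12.8 t 11.25
```

```bash
python3 -m inch '[0,0,0.2,0,0,0,0, 0,0,0.4,0,0,0,0, 0,0,0.6,0,0,0,0, 0,0,0.8,0,0,0,0, 0,0,1,0,0,0,0, 0,0,1.2,0,0,0,0]'; python3 -m inch '[0,0,0.2,0,0,0,0, 0,0,0.4,0,0,0,0, 0,0,0.6,0,0,0,0]'; python3 -m inch '[0,0,0.2,0,0,0,0, 0,0,0.4,0,0,0,0, 0,0,0.6,0,0,0,0]';python3 - <<'E'
from cell import ctrl, imaging
import cv2,pickle
for n in ("wrist","side"):
    d=imaging.get_image(n); i=d["img"][:,:,::-1]; pickle.dump(d,open(n+"7.pkl","wb"))
    i=i[150:390,220:420] if n=="wrist" else i[150:260,280:400]
    cv2.imwrite("pics/%s7.png"%n,cv2.resize(i,(600,600),interpolation=cv2.INTER_CUBIC))
from h import *
togo((578.1,66.7,150),-98.6)
E
```

```text
clock: 11.85
eef_pos: [578.1, 67.4, 165.9]
tool_rot: [-1.571, -0.0, -1.721]
force: [-0.1, -0.7, -2.1]
width: 13.0
clock: 12.15
eef_pos: [578.1, 67.4, 159.9]
tool_rot: [-1.571, -0.0, -1.721]
force: [1.3, -0.2, -2.6]
width: 13.0
clock: 12.45
eef_pos: [578.1, 67.4, 153.9]
tool_rot: [-1.571, -0.0, -1.72]
force: [-0.1, -0.1, -2.0]
width: 12.8
shift cm [0.07 0.38 0.03] turn [0.03 0.02 0.01] now [577.9  67.4 153.8] [-90.   -0.  -98.6] F [ 0.5  0.5 -2.7] w 12.5 t 12.55
```

View pics/side7.png

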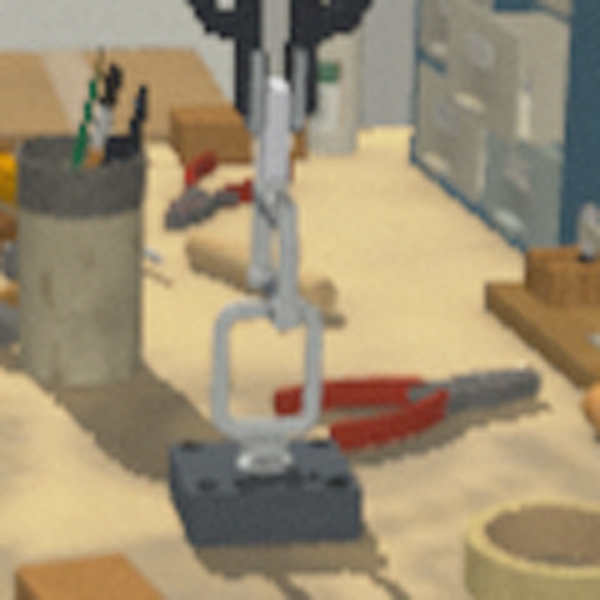

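View pics/wrist7.png

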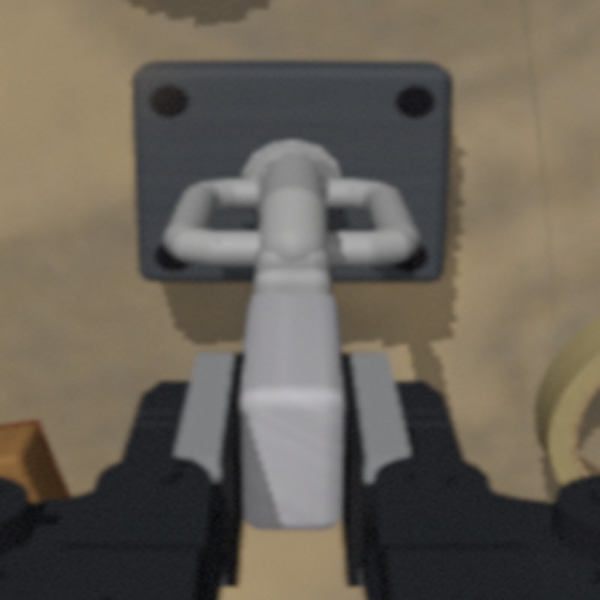

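```bash
for k in 1; do python3 -m inch '[0,0.02,0.1,0,0,0,0, 0,0.05,0.2,0,0,0,0, 0,0.05,0.3,0,0,0,0]'; python3 -m inch '[0,0,0.1,0,0,0,0, 0,0,0.2,0,0,0,0, 0,0,0.3,0,0,0,0]';python3 -m inch '[0,0,0.1,0,0,0,0, 0,0,0.2,0,0,0,0, 0,0,0.3,0,0,0,0]'; done | grep -v tool_rot
```

```text
clock: 12.85
eef_pos: [578.1, 66.8, 151.1]
force: [0.4, -0.9, -1.7]
width: 12.3
clock: 13.15
eef_pos: [578.2, 66.8, 148.2]
force: [-0.1, 0.1, 0.4]
width: 12.7
clock: 13.45
eef_pos: [578.1, 66.8, 145.1]
force: [-0.3, 0.3, -0.4]
width: 12.8
```

```bash
for k in 1; do python3 -m inch '[0,0,0.1,0,0,0,0, 0,0,0.2,0,0,0,0, 0,0,0.3,0,0,0,0, 0,0,0.4,0,0,0,0, 0,0,0.5,0,0,0,0]'; python3 -m inch '[0,0,0.1,0,0,0,0, 0,0,0.2,0,0,0,0, 0,0,0.3,0,0,0,0, 0,0,0.4,0,0,0,0, 0,0,0.5,0,0,0,0]';python3 -m inch '[0,0,0.1,0,0,0,0, 0,0,0.2,0,0,0,0, 0,0,0.3,0,0,0,0]'; done | grep -v tool_rot
```

```text
clock: 13.95
eef_pos: [578.2, 67.1, 140.1]
force: [0.0, 0.5, 0.3]
width: 12.8
clock: 14.45
eef_pos: [578.1, 66.9, 135.0]
force: [-0.1, 1.4, -0.1]
width: 12.7
clock: 14.75
eef_pos: [578.1, 66.8, 132.0]
force: [0.5, -0.2, 1.4]
width: 12.6
```

```bash
for k in 1; do python3 -m inch '[0,0,0.1,0,0,0,0, 0,0,0.2,0,0,0,0, 0,0,0.3,0,0,0,0, 0,0,0.4,0,0,0,0, 0,0,0.5,0,0,0,0]'; python3 -m inch '[0,0,0.1,0,0,0,0, 0,0,0.2,0,0,0,0, 0,0,0.3,0,0,0,0]';python3 -m inch '[0,0,0.1,0,0,0,0, 0,0,0.2,0,0,0,0, 0,0,0.3,0,0,0,0]'; done | grep -v tool_rot
python3 - <<'E'
from cell import ctrl, imaging
import cv2,pickle
for n in ("side",):
    d=imaging.get_image(n); i=d["img"][:,:,::-1]
    i=i[150:260,280:400]
    cv2.imwrite("pics/%s8.png"%n,cv2.resize(i,(600,600),interpolation=cv2.INTER_CUBIC))
E
```

```text
clock: 15.25
eef_pos: [578.0, 66.5, 127.0]
force: [0.5, -1.3, 0.8]
width: 12.5
clock: 15.55
eef_pos: [578.0, 66.5, 124.0]
force: [-0.2, -1.1, 0.8]
width: 12.7
clock: 15.85
eef_pos: [578.0, 66.5, 121.0]
force: [0.3, -2.8, -0.4]
width: 12.8
```

View pics/side8.png

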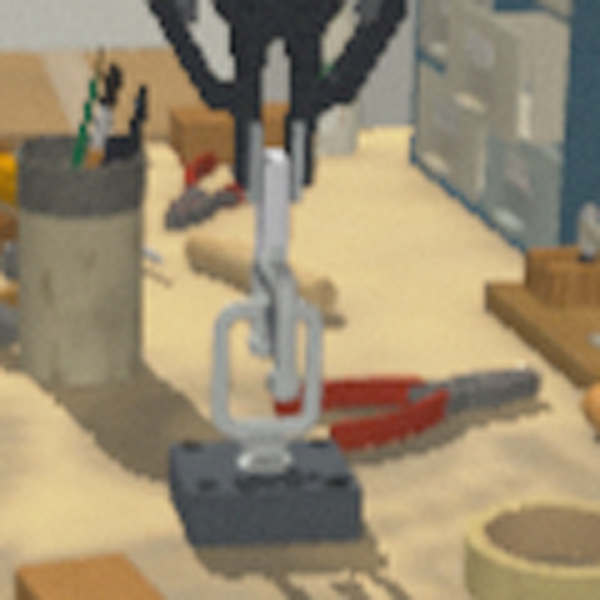

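```bash
for k in 1; do python3 -m inch '[0,0,0.1,0,0,0,0, 0,0,0.2,0,0,0,0]'; python3 -m inch '[0,0,0.1,0,0,0,0, 0,0,0.2,0,0,0,0]';python3 -m inch '[0,0,0.1,0,0,0,0, 0,0,0.2,0,0,0,0]'; done | grep -v tool_rot
```

```text
clock: 16.1
eef_pos: [578.0, 66.5, 118.9]
force: [0.4, -3.0, 0.4]
width: 12.5
clock: 16.3
eef_pos: [577.9, 66.8, 116.8]
force: [0.1, -0.9, -2.7]
width: 12.7
clock: 16.5
eef_pos: [577.9, 68.1, 114.8]
force: [0.1, 0.8, -3.3]
width: 12.8
```

```bash
python3 -m inch '[0,0,0,0,0,0,0, 0,0,0,0,0,0,0]'
python3 - <<'E'
from cell import ctrl, imaging
import cv2,pickle
for n in ("side","wrist"):
    d=imaging.get_image(n); i=d["img"][:,:,::-1]
    i=i[150:390,220:420] if n=="wrist" else i[170:250,290:370]
    cv2.imwrite("pics/%s9.png"%n,cv2.resize(i,(600,600),interpolation=cv2.INTER_CUBIC))
E
```

```text
clock: 16.7
eef_pos: [578.0, 67.4, 115.0]
tool_rot: [-1.571, 0.0, -1.72]
force: [-0.4, -0.7, -2.3]
width: 12.6
```

View pics/side9.png

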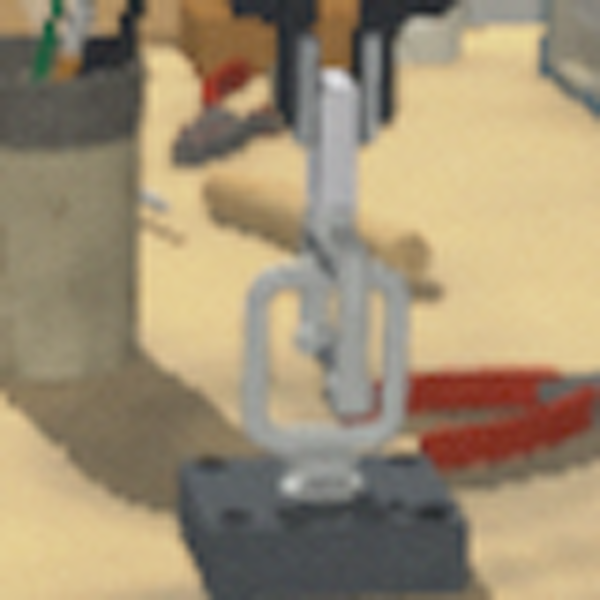

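View pics/wrist9.png

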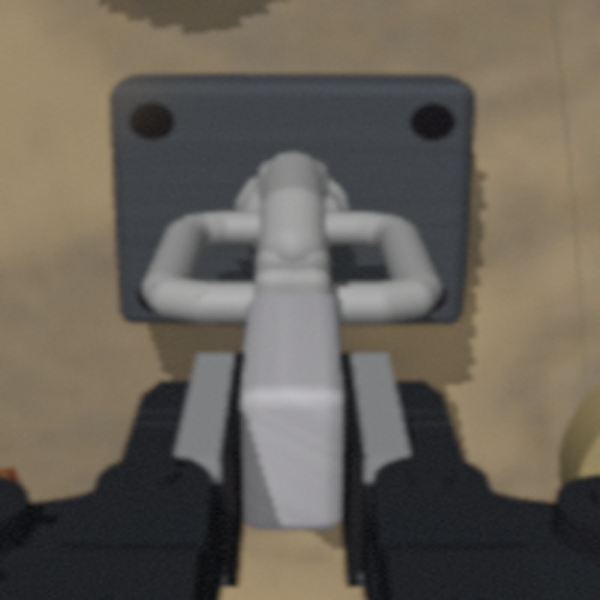

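```bash
python3 -m inch '[0,0,-0.3,0,0,0,0, 0,0,-0.6,0,0,0,0, 0,0,-0.9,0,0,0,0, 0,0,-1.1,0,0,0,0]' | grep -v rot; python3 -m inch '[0,0,-0.1,0,0,0,0, 0,0,-0.2,0,0,0,0]'| grep -v rot;  python3 -m inch '[0,0,-0.1,0,0,0,0]'| grep -v rot
```

```text
clock: 17.2
eef_pos: [578.3, 66.8, 126.6]
force: [-0.8, -0.1, -2.6]
width: 12.4
clock: 17.4
eef_pos: [578.0, 66.9, 128.2]
force: [0.6, -0.6, -2.9]
width: 12.4
clock: 17.5
eef_pos: [578.0, 66.9, 129.1]
force: [-0.1, -0.0, -2.6]
width: 12.8
```

```bash
for i in 1; do python3 -m inch '[0,0,-0.1,0,0,0,0]';python3 -m inch '[0,0,-0.1,0,0,0,0]';python3 -m inch '[0,0,-0.05,0,0,0,0]';python3 -m inch '[0,0,-0.05,0,0,0,0]'; done | grep -E "eef|force"
```

```text
eef_pos: [578.0, 66.9, 130.1]
force: [-0.2, -0.2, -2.2]
eef_pos: [578.0, 66.9, 131.1]
force: [0.3, -0.6, -2.6]
eef_pos: [578.1, 66.9, 131.7]
force: [-0.3, 0.2, -1.9]
eef_pos: [578.0, 66.9, 132.1]
force: [0.7, -0.6, -2.3]
```

```bash
for i in 1; do python3 -m inch '[0,0,-0.05,0,0,0,0]';python3 -m inch '[0,0,-0.05,0,0,0,0]';python3 -m inch '[0,0,-0.05,0,0,0,0]';python3 -m inch '[0,0,-0.05,0,0,0,0]'; done | grep -E "eef|force"
```

```text
eef_pos: [578.0, 66.9, 132.6]
force: [0.4, -0.2, -0.9]
eef_pos: [578.0, 66.9, 133.1]
force: [0.1, 0.2, -2.8]
eef_pos: [578.0, 66.9, 133.6]
force: [0.5, 0.3, -2.2]
eef_pos: [578.0, 66.9, 134.1]
force: [0.0, -0.1, -2.4]
```

```bash
for i in 1; do python3 -m inch '[0,0,-0.05,0,0,0,0]';python3 -m inch '[0,0,-0.05,0,0,0,0]';python3 -m inch '[0,0,-0.05,0,0,0,0]'; done | grep -E "eef|force"
```

```text
eef_pos: [578.0, 66.9, 134.6]
force: [0.1, 0.7, -1.8]
eef_pos: [578.1, 66.9, 135.1]
force: [-0.4, -0.2, -2.6]
eef_pos: [578.0, 66.8, 135.4]
force: [0.3, 0.1, -5.8]
```

Run:
```python
from cell import ctrl, imaging
import cv2,pickle
for n in ("side",):
    d=imaging.get_image(n); i=d["img"][:,:,::-1]
    i=i[150:390,220:420] if n=="wrist" else i[160:240,290:370]
    cv2.imwrite("pics/%s10.png"%n,cv2.resize(i,(600,600),interpolation=cv2.INTER_CUBIC))
```

```text
(no output)
```

View pics/side10.png

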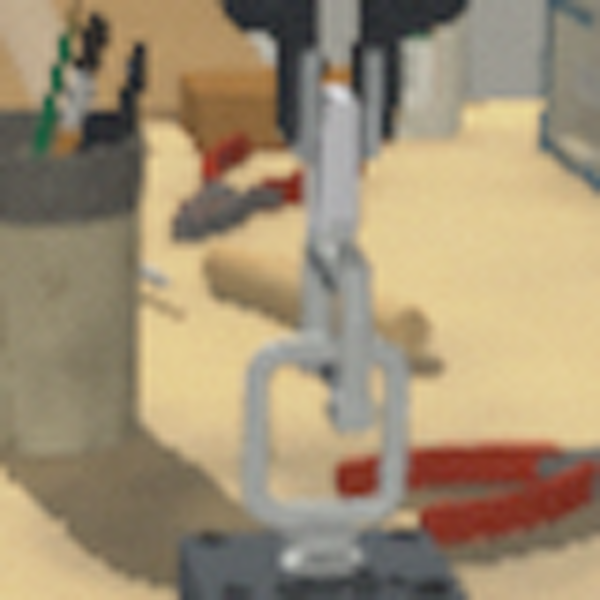

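```bash
for i in 1; do python3 -m inch '[0,0,-0.03,0,0,0,0]';python3 -m inch '[0,0,-0.03,0,0,0,0, 0,0,-0.03,0,0,0,0]'; done | grep -E "eef|force"
```

```text
eef_pos: [577.9, 66.9, 135.6]
force: [0.1, -0.3, -6.9]
eef_pos: [577.9, 66.9, 135.7]
force: [1.6, 0.4, -7.7]
```

```bash
for i in 1; do python3 -m inch '[0,0,-0.05,0,0,0,0, 0,0,-0.05,0,0,0,0]';python3 -m inch '[0,0,-0.03,0,0,0,0, 0,0,-0.03,0,0,0,0, 0,0,-0.03,0,0,0,0]'; done | grep -E "eef|force"
```

```text
eef_pos: [577.7, 66.9, 136.1]
force: [1.6, -0.2, -12.5]
eef_pos: [577.6, 66.9, 136.4]
force: [1.9, -0.9, -16.2]
```

```bash
for i in 1; do python3 -m inch '[0,0,0.3,0,0,0,0, 0,0,0.7,0,0,0,0, 0,0,1.2,0,0,0,0, 0,0,1.7,0,0,0,0, 0,0,2.1,0,0,0,0, 0,0,2.3,0,0,0,0, 0,0,2.3,0,0,0,0]';python3 -m inch '[0,0,0.1,0,0,0,0, 0,0,0.1,0,0,0,0]';python3 -m inch '[0,0,0.05,0,0,0,0, 0,0,0.05,0,0,0,0]'; done | grep -E "eef|force"
```

```text
eef_pos: [577.8, 66.8, 113.6]
force: [-0.7, 0.4, -2.8]
eef_pos: [578.1, 66.9, 113.0]
force: [0.6, -0.1, -2.6]
eef_pos: [578.1, 66.9, 112.6]
force: [-0.2, -0.2, -2.5]
```

```bash
for i in 1; do python3 -m inch '[0,0,0.05,0,0,0,0, 0,0,0.05,0,0,0,0]';python3 -m inch '[0,0,0.05,0,0,0,0, 0,0,0.05,0,0,0,0]';python3 -m inch '[0,0,0.05,0,0,0,0, 0,0,0.05,0,0,0,0]'; done | grep -E "eef|force"
```

```text
eef_pos: [578.0, 66.9, 111.9]
force: [-1.3, 0.4, -1.8]
eef_pos: [578.0, 66.9, 111.5]
force: [0.9, 0.3, -3.2]
eef_pos: [578.0, 66.9, 111.0]
force: [-0.5, 1.6, -1.9]
```

```bash
for i in 1; do python3 -m inch '[0,0,0.03,0,0,0,0, 0,0,0.03,0,0,0,0]';python3 -m inch '[0,0,0.03,0,0,0,0, 0,0,0.03,0,0,0,0]';python3 -m inch '[0,0,0.03,0,0,0,0, 0,0,0.03,0,0,0,0]'; done | grep -E "eef|force"
```

```text
eef_pos: [578.0, 66.9, 110.6]
force: [0.4, 0.1, -2.6]
eef_pos: [578.1, 66.9, 110.4]
force: [-0.5, -0.8, -1.8]
eef_pos: [578.1, 66.8, 110.3]
force: [-0.3, 0.5, -0.1]
```

```bash
for i in 1; do python3 -m inch '[0.17,0,0,0,0,0,0, 0.2,0,0,0,0,0,0, 0.25,0,0,0,0,0,0, 0.3,0,0,0,0,0,0]'; done
python3 - <<'E'
from cell import ctrl, imaging
import cv2,pickle
for n in ("side","wrist"):
    d=imaging.get_image(n); i=d["img"][:,:,::-1]
    i=i[150:390,220:420] if n=="wrist" else i[160:240,290:370]
    cv2.imwrite("pics/%s11.png"%n,cv2.resize(i,(600,600),interpolation=cv2.INTER_CUBIC))
print(ctrl.read_state())
E
```

```text
clock: 22.15
eef_pos: [578.2, 66.9, 110.2]
tool_rot: [-1.571, 0.0, -1.721]
force: [1.0, -0.3, 0.3]
width: 25.3
{'clock': 22.25, 'qpos': array([-0.47307128,  0.69082471,  0.49900986,  1.80504742, -0.45729178,
        0.76244702,  0.11668387]), 'qd': array([-5.41901342e-04,  3.34997194e-04,  1.89383401e-03, -6.91124824e-04,
       -7.39542659e-04,  4.39621154e-05, -5.38525444e-05]), 'tau': array([ 2.30670455e-03, -5.14549041e+01,  7.52488732e+00, -1.43157613e+01,
        9.24515887e-03, -1.93168994e-04,  3.40674902e-06]), 'eef_pos': array([578.11911139,  66.88240311, 110.13676953]), 'tool_rot': array([-1.57070466e+00,  5.48598454e-05, -1.72055863e+00]), 'force': array([-0.81590712,  0.1521305 ,  0.5788942 ]), 'torque': array([ 0.02629981, -0.01093688, -0.00299914]), 'width': 25.81800780945376}
```

View pics/side11.png

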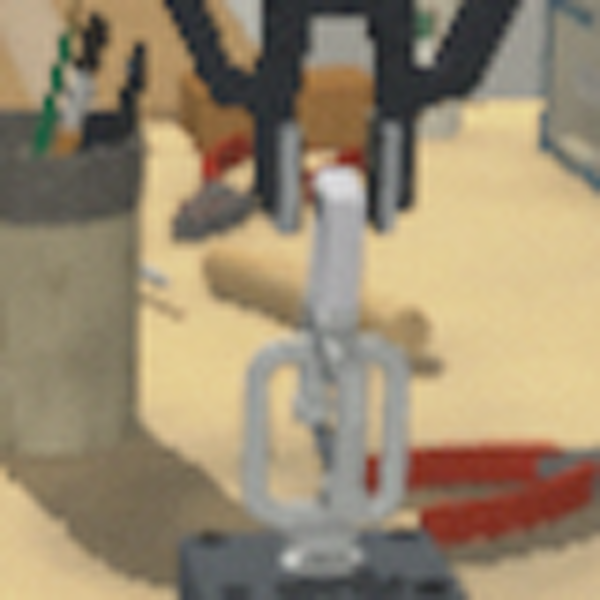

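View pics/wrist11.png

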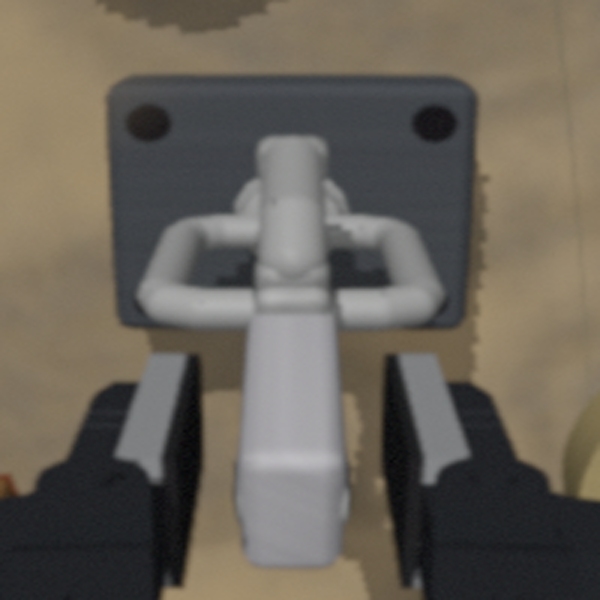

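```bash
python3 -m inch '[0.5,0,0,0,0,0,0, 0.6,0,0,0,0,0,0, 0.6,0,0,0,0,0,0, 0.6,0,-1,0,0,0,0, 0.6,0,-3,0,0,0,0, 0.6,0,-6,0,0,0,0, 0.6,0,-9,0,0,0,0, 0.6,0,-12,0,0,0,0, 0.6,0,-12,0,0,0,0, 0.6,0,-12,0,0,0,0]'
python3 - <<'E'
from cell import ctrl, imaging
import cv2,pickle
for n in ("side","wrist"):
    d=imaging.get_image(n); i=d["img"][:,:,::-1]
    cv2.imwrite("pics/%s12f.png"%n,i); pickle.dump(d,open(n+"12.pkl","wb"))
    i=i[120:320,220:420] if n=="wrist" else i[160:240,290:370]
    cv2.imwrite("pics/%s12.png"%n,cv2.resize(i,(600,600),interpolation=cv2.INTER_CUBIC))
E
```

```text
clock: 23.25
eef_pos: [578.3, 67.0, 231.1]
tool_rot: [-1.569, 0.001, -1.72]
force: [-0.8, 0.6, -0.9]
width: 51.2
```

View pics/side12.png

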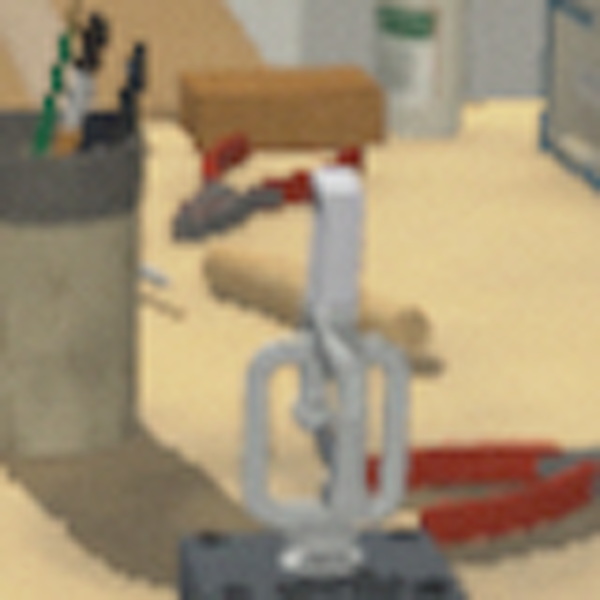

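View pics/wrist12.png

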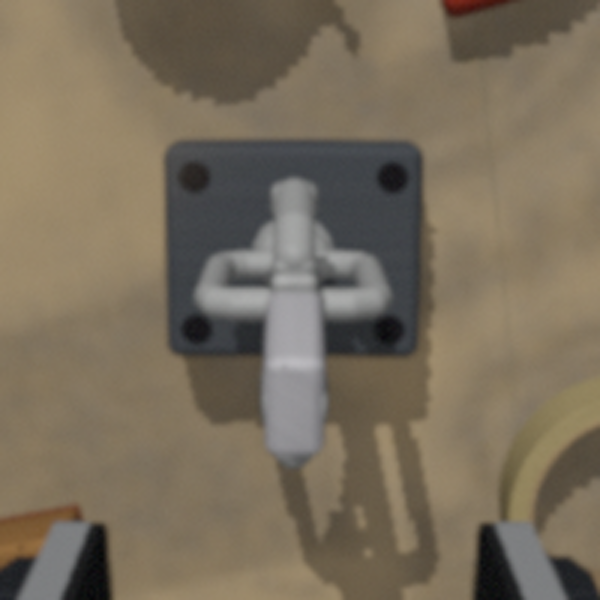

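```bash
python3 -m inch '[0.6,0,-2,0,0,0,0, 0.6,0,-2,0,0,0,0, 0.6,0,-2,0,0,0,0, 0.6,0,-2,0,0,0,0, 0.6,0,-2,0,0,0,0, 0.6,0,-2,0,0,0,0]'
python3 - <<'E'
from h import *
from cell import imaging
import pickle
o=pickle.load(open("wrist12.pkl","rb"))
d=imaging.get_image("wrist");cv2.imwrite("pics/w13.png",cv2.resize(d["img"][120:320,220:420,::-1],(600,600)))
s=imaging.get_image("side");cv2.imwrite("pics/s13.png",cv2.resize(s["img"][160:240,290:370,::-1],(600,600)))
p0=cv2.imread("pics/side12f.png").astype(int);p1=s["img"][:,:,::-1].astype(int)
print("diff",np.abs(p0-p1)[180:240,310:355].max(),np.abs(p0-p1)[180:240,310:355].mean())
for z in (150,160,167):
    print(z,wplane(o,220+296/3,120+408/3,z))
y=np.array([0.15,0.99,0])
print(proj("side",(578,66.8,167)), 'obs',290+337/7.5,160+182/7.5)
E
```

```text
clock: 23.95
eef_pos: [577.7, 66.9, 249.5]
tool_rot: [-1.572, -0.0, -1.721]
force: [-0.2, -0.1, 0.2]
width: 51.3
diff 10 1.7025925925925927
150 [576.50120736  51.73788761 150.        ]
160 [576.96374171  55.12016198 160.        ]
167 [577.28751576  57.48775403 167.        ]
[333.90956817 181.20104298] obs 334.93333333333334 184.26666666666665
```

View pics/w13.png

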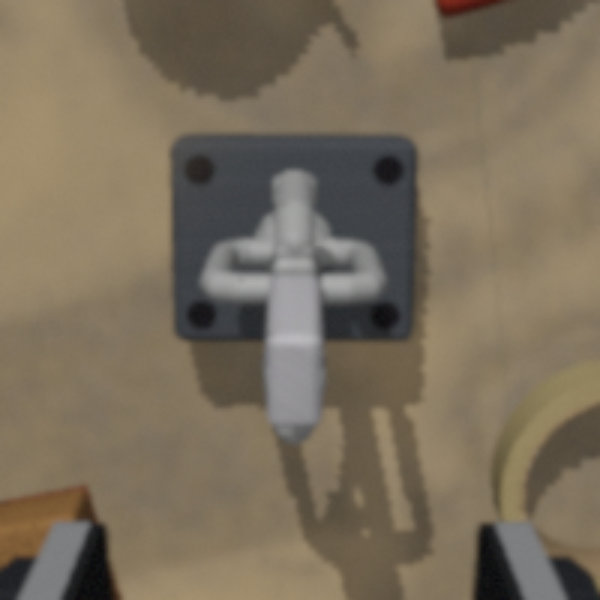

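```bash
python3 -c "
from cell import finish_job
print(finish_job())"
```

```text
the job is handed in; nothing more can be done
None
```

The snap hook is hanging on the block's lifting eye, released and at rest, and I handed the job in at about 24 s of the 58 s allowed. No verdict was reported.

- **Grip:** The first grip caught only the top of the shank. The fingertips in the images were about 37 mm above the reported TCP, which disagrees with the tool description. I lowered the hook back into its rest, gripped 18 mm deeper and lifted it again.
- **Pressing on:** The gate met the bar at a TCP height of about 149 mm. It yielded with about 2–3 N measured vertically, peaking near 4 N, and snapped past at about 117–119 mm. The force reading then returned to the hook's own weight.
- **Pull test:** Lifting met the shut gate at a TCP height of about 135 mm, and I pulled with up to about 14 N before letting down. The hook stayed caught. The weight was on the bar at about 110 mm, so I opened the fingers and withdrew upward.
- **Last checks:** Two pairs of pictures 0.7 s apart showed no change beyond image noise. The hook leans back by roughly 0.15 rad, within the allowed 0.6, with the bar inside and the gate apparently shut. The gripper is about 140 mm above where it let go. I did not measure the gate angle or the other objects' positions at the end; I saw no contact with any of them.

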